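Lock a circuit-board clamp through its L-shaped gate

TASK

Lock the circuit board in the bench clamp: with the fingertips, push the black knob along its L-shaped slot to the corner, then round the corner and on to the very end of the slot, so that the jaw slides fully home on the board. Only push the knob, do not pull it up, and leave the other things on the bench where they are.

Things in the scene. Friction and masses are not known exactly. Their poses are not given: they have to be found in the camera images.
- clamp: circuit-board clamp fixed to the bench: base plate 150 (its x) x 250 (its y) x 12 mm. Origin: centre of its underside, on the bench, z up. Towards -y a grey box with a flat aluminium cover (x -62 to 62, y -122 to 12, top at z 51 mm) with an L-shaped slot 15 mm wide; towards +y a green circuit board on a ledge 52 mm high, with parts up to 12 mm tall on it and a fixed stop bar 62 mm high behind it
- gate_park (a point): pin's centre at the closed start of the slot's first leg, on the cover's top face (x -30, y -75, z 51 mm in the clamp's frame); the first leg runs 60 mm from here along the clamp's +x to gate_corner
- gate_corner (a point): pin's centre at the corner of the L, on the cover's top face (x 30, y -75, z 51 mm in the clamp's frame); the second leg runs 60 mm from here along the clamp's +y to gate_home
- gate_home (a point): pin's centre at the closed end of the second leg, on the cover's top face (x 30, y -15, z 51 mm in the clamp's frame)
- knob_top (a point): centre of the top of the black upright round knob, 26 mm across, 67 to 102 mm above the bench; under it a 20 mm steel collar (52 to 66 mm) and the 12 mm pin, in the slot with 1.5 mm play each side. The pin only slides along the slot: 1 to 2 N moves it, 2 to 4 N in the second leg once the collar meets the jaw bar; it stays where it is left. Axes as the clamp's
- pin_along (a joint): how far the pin is along the first leg (m, clamp's +x): 0 at gate_park, 0.060 at gate_corner (wall at 0.0615); it starts between 0 and 0.02
- pin_across (a joint): how far the pin is along the second leg (m, clamp's +y): 0 at gate_corner, 0.060 at gate_home (rigid end of the slot)
- knob_lift (a joint): how far the knob is pulled up on its stem against a return spring (m): 0 normally, 0.008 at most; 6 N starts it, 12 N lifts it 4 mm
- jaw (a joint): how far the clamp's jaw has slid towards the board (m, clamp's +y): it starts between 0 and 0.012 and is 0.030 when shut on the board; in the second leg the collar meets it and pushes it along; it stays where it is left
- jaw_bar (a point): middle of the rear (-y) upper edge of the jaw, a steel bar 112 mm long (x), 16 mm wide, with its top 66 mm above the bench and a black rubber lip towards the board; with jaw at 0 its rear face lies at y -35 mm in the clamp's frame
- screwdriver: black-handled screwdriver, 170 mm long, lying beside the clamp; not part of the job. Origin: under its middle, its x along its length
- flux: small white bottle, 36 mm across, 85 mm tall, standing beside the clamp; not part of the job. Origin: centre of its underside
- spool: bare metal spool, 52 mm across, 40 mm tall, standing beside the clamp; not part of the job. Origin: centre of its underside
- fitting: brass pipe fitting, 26 mm across, 42 mm tall, standing beside the clamp; not part of the job. Origin: centre of its underside
- meter: hand multimeter, 150 x 78 x 36 mm, lying on the bench; not part of the job. Origin: centre of its underside
- screw_cup: steel screw bowl, 70 mm across, 45 mm tall; not part of the job. Origin: centre of its underside
- wrench: wrench, 160 mm long, lying on the bench; not part of the job. Origin: under its middle, its x along its length

How it is judged:
On the way:
1. the knob's pin has been pushed along the first leg to the corner (within 5 mm) (value of joint pin_along above 0.055 m and value of joint pin_across below 0.015 m).
At the end, for the whole second after the job is handed in: The pin rests within 3.5 mm of the end of the second leg, the jaw is within 4 mm of fully shut, the knob sits down on its stem, all at rest, and every other thing is within 20 mm of where it was (value of joint pin_across above 0.0565 m and value of joint pin_along above 0.055 m and value of joint jaw above 0.026 m and value of joint knob_lift below 0.001 m and velocity of joint each of pin_across, jaw below 0.005 m/s and distance of each of screwdriver, flux, spool, fitting, meter, screw_cup, wrench from where it was at the start of the episode below 0.02 m); the robot touches nothing.
It fails at once if the knob was pulled up by more than 4 mm (value of joint knob_lift above 0.004 m).
It fails at once if another thing on the bench was moved by more than 20 mm (distance of any of screwdriver, flux, spool, fitting, meter, screw_cup, wrench from where it was at the start of the episode above 0.02 m).
It also fails if it takes over 45 s, if anything falls off the work surface, if the arm or the gripper's body presses on something with over 40 N, if the wrist force passes 120 N, or if a joint passes its speed limit or range.

ROBOT

A 7-joint arm with a two-finger parallel gripper is mounted at the origin on the work surface. World frame = base frame: x ahead of the robot, y to its left, z up, the work surface at z = 0. Lengths are in m, angles in rad, forces in N, time in s.
With the tool pointing down it reaches from about 0.4 to 0.85 m from the base axis. Payload 10.4 kg.
Tool frame: the origin (TCP) lies between the finger pads; the fingertips stand manip.tcp_to_tips ahead of it and the grasp point (between the pads) lies 2 mm behind it (manip.tcp_to_tips is the distance from the TCP to the fingertips, in m); y points along the fingers, z is the direction in which the jaws open and shut, and the axes are right-handed (so a half turn about y gives the same grasp; the last joint's range is limited). The gripper opens to 85 mm and grips with 20 to 120 N. Pads are 22 mm wide; open, the fingers measure 114 mm over their backs; the gripper's body (76 mm by 85 mm) begins 54 mm behind the grasp point. The pads swing forward as they close: fully open they stand 13 mm farther back than shut.
Start: joints at [-1.23, 0.332, -0.065, 1.46, 0.022, 1.35, -0.088], TCP at [0.222, 0.584, 0.248] pointing down, gripper open.
Joint ranges: [-2.6, 2.6], [-0.5, 2.12], [-1.47, 1.34], [0.16, 2.42], [-1.27, 4.41], [0.06, 2.06], [-2.6, 2.6]. Speed limits (rad/s): [2.22, 2.22, 2.79, 2.79, 3.14, 3.14, 3.14].

INTERFACE

Orientations are given as a unit quaternion [x, y, z, w].
In Python, from workcell import manip gives the robot as it stands. The module is installed in compiled form; this text tells all that it offers.
- The arm moves only by the tool move_arm, never from a script. Its argument "increments" is a list of rows, each an object with "offset": the shift along the tool's x, y, z in m, a list of three; "yaw": the turn about the tool's y in degrees; "jaw": the closure in counts, from 0 (fully open) to 255 (shut). In form: [{"offset": [tx, ty, tz], "yaw": yaw, "jaw": jaw}, ...]. A call has 1 to 10 rows; each row is the pose to reach, as a shift and turn from the pose measured when the call began, along the tool's axes at that moment; what a row does not reach only later rows make up. A row lasts 1/12 s, in which the tool goes at most 41.7 mm and 7.16 degrees, less where a joint would pass 70% of its speed; a pose out of reach is approached as far as the arm can. A call with a gripper value outside its range is refused whole. The fingers move at their own pace and stop on an object; "squeeze" is the grip in N (left out, the last holds). Time passes only in rows, so rows that repeat a pose let the fingers close. It gives the time, the measured TCP pose, the force and the opening at its end, in the units of the state.
- manip.get_obs(): the state, without advancing time (a new reading comes with each control period).
- manip.camera(name): name is "side" or "top" or "wrist"; returns a dict with "pixels" (400x640x3 uint8, red, green, blue), "depth" (400x640 float32, m along the optical axis (not along the pixel's ray), 0 where there is no reading), "intrinsics" (3x3 intrinsics, pixels), "R" (3x3) and "t" (3): a world point X has camera coordinates R X + t; the wrist camera has in their place "mount" (4x4, takes a point from camera to tool coordinates, whose origin is the TCP and whose axes are the tool frame's). Camera axes: x right, y down, z forward; pixel columns grow to the right and rows downward; lengths in m; the calibration is good to about 2 mm. A picture is of the moment at which its call begins: read the wrist's pose just before it.
- manip.hand_in(): hands the job in, once; it reports no verdict.
Trained networks look in a picture, given as the dict that the camera call returned (one of the last four; its "shot" number tells which), for a name from the list of things; names that differ only in an ending like _2 or _b are one class to them, and where a whole thing is asked for, a point or a joint stands for the part that bears it (a point fixed in the world has none). Each returns a list of dicts, best first, with "confidence" (0 to 1); they miss things now and then, are a little off and sometimes report something else, mostly with a low value. They report only what shows in the picture. A call takes as long as a camera call.
- manip.recognise(picture, query): "bbox" ([left, top, right, bottom] in pixels, round what is visible of it).
- manip.spot_point(picture, query): "centre" ([column, row] in pixels: a listed point, or the origin of a listed thing).
The state is a dict: "clock": time; "joint_pos": joint angles; "joint_velocities": joint speeds; "tau": joint torques, N m; "position": TCP position; "ee_rot": TCP orientation; "ft_force": force on the tool from outside, world axes, zero at the start; "torque": the same for the moment, N m; "grip_width": opening from 0.0 (shut) to 1.0 (fully open).
Only numpy, scipy, OpenCV 4.12 (cv2) and the standard library are available. Lean on these libraries where they do the work, as an engineer would, in place of code of your own. Each camera call takes 0.05 s, during which the arm holds its last target. There are 200 camera calls.

## Working session

There is one attempt and no reset: what is moved stays moved. The work goes in short steps, Python scripts to look and compute and a tool call to move; the robot and the scene stay as the last step left them, time stands still between calls to the robot, and variables do not carry over. Pictures are saved under pics/ and viewed, about 8 in all and at most 12, crops included, and the job is handed in when it is done.

Besides the shell and the picture viewer there is one more tool, called by a JSON object that holds its "name" and its "arguments". move_arm: Moves the arm, as the interface text tells. Its arguments: {"type":"object","properties":{"increments":{"type":"array","items":{"type":"object","properties":{"offset":{"type":"array","items":{"type":"number"}},"yaw":{"type":"number"},"jaw":{"type":"number"}}}},"squeeze":{"type":"number"}},"required":["increments"]}

```bash
mkdir -p pics; cat > h.py <<'E'
import numpy as np, cv2
from workcell import manip
from scipy.spatial.transform import Rotation as Rn
def world(c,px,z=None):
    K=np.array(c["intrinsics"]);u,v=px
    R=np.array(c["R"]);t=np.array(c["t"])
    ray=np.linalg.inv(K)@[u,v,1]
    if z is None:
        d=np.median([x for x in c["depth"][int(v)-1:int(v)+2,int(u)-1:int(u)+2].ravel() if x>0]); return R.T@(ray*d-t)
    o=-R.T@t; r=R.T@ray
    return o+r*(z-o[2])/r[2]
E
python3 - <<'E'
from h import *
o=manip.get_obs();print(o, manip.tcp_to_tips); print(Rn.from_quat(o["ee_rot"]).as_matrix().round(3))
for n in ["top","side"]:
    c=manip.camera(n); cv2.imwrite(f"pics/{n}1.png",c["pixels"][:,:,::-1])
    for q,z in [("knob_top",.102),("gate_park",.051),("gate_corner",.051),("gate_home",.051),("jaw_bar",.066),("clamp",0)]:
        for d in manip.spot_point(c,q)[:2]:
            p=d["centre"]; 
            try: w=world(c,p).round(3)
            except Exception as e: w=None
            print(n,q,round(d["confidence"],2),np.round(p),world(c,p,z).round(4),w)
E
```

```text
{'clock': 0.0, 'joint_pos': array([-1.22959838,  0.33286805, -0.06471258,  1.46096173,  0.02163365,
        1.34991924, -0.08850681]), 'joint_velocities': array([-0.00071709, -0.00058033, -0.00151449,  0.00090484,  0.002441  ,
       -0.00060645,  0.00170089]), 'tau': array([ 5.38031909e-04, -6.25445580e+01,  4.94750915e-02, -3.91595435e+01,
        1.62256847e-02,  9.99780226e-03,  7.74482669e-05]), 'position': array([0.22226916, 0.58374983, 0.24750861]), 'ee_rot': array([ 0.69595556, -0.12796105,  0.12784307, -0.69493019]), 'ft_force': array([-0.29598601,  0.16668582, -0.60740538]), 'torque': array([ 0.0411176 ,  0.01284224, -0.0085064 ]), 'grip_width': 0.997776980262965} 0.017
[[ 0.935 -0.     0.356]
 [-0.356 -0.001  0.935]
 [ 0.    -1.    -0.001]]
top knob_top 0.4 [301. 238.] [0.4572 0.0681 0.102 ] [0.46 0.07 0.06]
top gate_park 0.9 [306. 238.] [0.4595 0.0557 0.051 ] [0.457 0.054 0.1  ]
top gate_corner 0.87 [314. 222.] [0.5057 0.0324 0.051 ] [0.508 0.033 0.02 ]
top gate_home 0.86 [301. 216.] [0.5238 0.0728 0.051 ] [0.522 0.072 0.069]
top jaw_bar 0.89 [301. 225.] [0.4948 0.0705 0.066 ] [0.496 0.071 0.051]
side knob_top 0.47 [281. 203.] [0.452 0.056 0.102] [0.453 0.058 0.099]
side knob_top 0.21 [295. 208.] [0.4769 0.0201 0.102 ] [0.495 0.063 0.051]
side gate_park 0.59 [281. 215.] [0.4502 0.0614 0.051 ] [0.446 0.049 0.066]
side gate_home 0.86 [307. 200.] [0.5365 0.078  0.051 ] [0.531 0.066 0.065]
side jaw_bar 0.79 [293. 200.] [0.4963 0.0803 0.066 ] [0.497 0.082 0.064]
side clamp 0.76 [296. 212.] [0.5088 0.0936 0.    ] [0.492 0.052 0.05 ]
side clamp 0.6 [294. 201.] [0.5206 0.1355 0.    ] [0.498 0.079 0.065]
```

```bash
python3 - <<'E'
import cv2,numpy as np
a=cv2.imread("pics/top1.png")[150:290,220:420];b=cv2.imread("pics/side1.png")[150:290,200:400]
cv2.imwrite("pics/c1.png",np.vstack([cv2.resize(a,(800,560))[:300+260][0:300] if 0 else cv2.resize(a,(428,300),interpolation=2),cv2.resize(b,(428,300),interpolation=2)]))
cv2.imwrite("pics/c2.png",np.hstack([cv2.resize(a,(400,280),interpolation=2),cv2.resize(b,(400,280),interpolation=2)]))
E
```

```text
(no output)
```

View pics/top1.png

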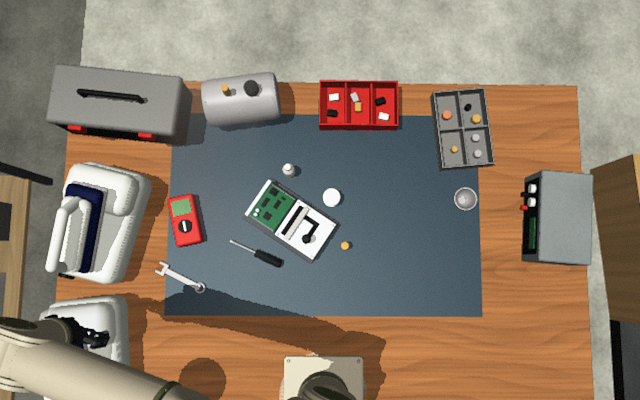

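View pics/c2.png

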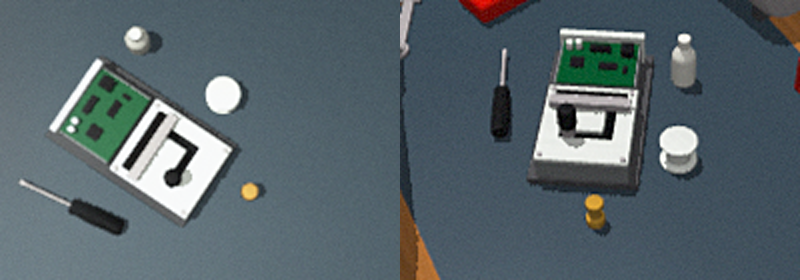

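{"name": "move_arm", "arguments": {"increments": [{"offset": [0.43,-0.07,-0.376],"yaw": 0,"jaw": 0},{"offset": [0.43,-0.07,-0.376],"yaw": 0,"jaw": 0},{"offset": [0.43,-0.07,-0.376],"yaw": 0,"jaw": 0},{"offset": [0.43,-0.07,-0.376],"yaw": 0,"jaw": 0},{"offset": [0.43,-0.07,-0.376],"yaw": 0,"jaw": 0},{"offset": [0.43,-0.07,-0.376],"yaw": 0,"jaw": 0},{"offset": [0.43,-0.07,-0.376],"yaw": 0,"jaw": 0},{"offset": [0.43,-0.07,-0.376],"yaw": 0,"jaw": 0},{"offset": [0.43,-0.07,-0.376],"yaw": 0,"jaw": 0},{"offset": [0.43,-0.07,-0.376],"yaw": 0,"jaw": 0}]}}

```text
clock: 1.53
position: [0.417, 0.2169, 0.2996]
ee_rot: [-0.695, 0.128, -0.128, 0.696]
ft_force: [0.9, 0.5, -0.2]
grip_width: 1.001
```

{"name": "move_arm", "arguments": {"increments": [{"offset": [0.117,-0.02,-0.102],"yaw": 0,"jaw": 0},{"offset": [0.117,-0.02,-0.102],"yaw": 0,"jaw": 0},{"offset": [0.117,-0.02,-0.102],"yaw": 0,"jaw": 0},{"offset": [0.117,-0.02,-0.102],"yaw": 0,"jaw": 0},{"offset": [0.117,-0.02,-0.102],"yaw": 0,"jaw": 0},{"offset": [0.117,-0.02,-0.102],"yaw": 0,"jaw": 0},{"offset": [0.117,-0.02,-0.102],"yaw": 0,"jaw": 0}]}}

```text
clock: 2.12
position: [0.4898, 0.0806, 0.3194]
ee_rot: [-0.695, 0.128, -0.128, 0.696]
ft_force: [-0.1, 0.5, -1.1]
grip_width: 1.0
```

```bash
cat >> h.py <<'E'
def wrist():
    o=manip.get_obs(); c=manip.camera("wrist"); T=np.eye(4);T[:3,:3]=Rn.from_quat(o["ee_rot"]).as_matrix();T[:3,3]=o["position"]
    M=T@np.array(c["mount"]); c["R"]=M[:3,:3].T; c["t"]=-M[:3,:3].T@M[:3,3]; return o,c
PTS={"knob_top":.102,"gate_park":.051,"gate_corner":.051,"gate_home":.051,"jaw_bar":.066,"clamp":0}
def look(c,qs=PTS):
    r={}
    for q in qs:
        for d in manip.spot_point(c,q)[:2]:
            p=d["centre"];w=world(c,p,PTS[q])
            try: dz=world(c,p).round(4)
            except Exception: dz=None
            r.setdefault(q,(d["confidence"],w)); print(q,round(d["confidence"],2),np.round(p),w.round(4),dz)
    return r
E
python3 - <<'E'
from h import *
o,c=wrist(); print(o["clock"],o["position"],o["joint_pos"].round(2)); cv2.imwrite("pics/w1.png",c["pixels"][:,:,::-1]); look(c)
print(np.round(c["mount"],3))
E
```

```text
2.1167 [0.48978425 0.08061409 0.31938712] [-0.66 -0.    0.41  1.7  -0.    1.44  0.96]
knob_top 0.56 [277. 139.] [0.4514 0.0553 0.102 ] [0.4514 0.0553 0.1025]
gate_park 0.75 [282. 130.] [0.449  0.0565 0.051 ] [0.4461 0.0623 0.0983]
gate_corner 0.82 [273. 181.] [0.4979 0.0262 0.051 ] [0.5044 0.0193 0.0164]
gate_home 0.71 [322. 190.] [0.527  0.0739 0.051 ] [0.5231 0.0751 0.0662]
jaw_bar 0.68 [319. 168.] [0.4998 0.0807 0.066 ] [0.4999 0.0807 0.0657]
jaw_bar 0.37 [193. 154.] [ 0.4378 -0.0397  0.066 ] [ 0.4386 -0.0487  0.0423]
clamp 0.59 [342. 160.] [0.5134 0.1071 0.    ] [0.5016 0.1068 0.0592]
[[ 0.     0.963  0.27  -0.07 ]
 [-0.001 -0.27   0.963 -0.126]
 [ 1.    -0.001  0.    -0.   ]
 [ 0.     0.     0.     1.   ]]
```

View pics/w1.png

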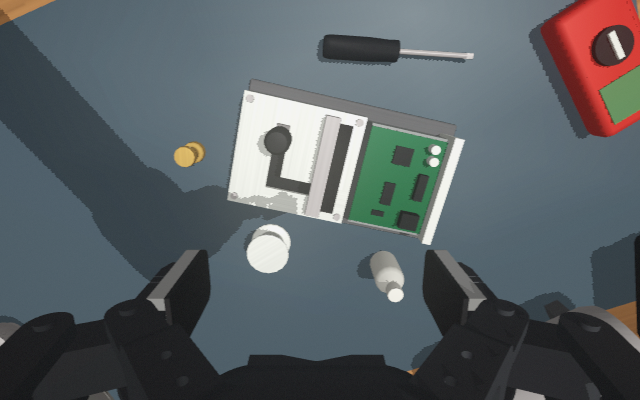

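```bash
python3 - <<'E'
from h import *
o,c=wrist()
W=np.array([world(c,p,.051)[:2] for p in [(245,92),(228,199),(342,222),(369,122)]]); print(W.round(4))
for a,b in [(0,1),(1,2),(2,3),(3,0)]: print(np.linalg.norm(W[a]-W[b]).round(4))
pts=[]; P=[]
vv,uu=np.mgrid[80:240,215:385]; 
for v,u in zip(vv.ravel(),uu.ravel()):
    d=c["depth"][v,u]
    if d>0:
        w=world(c,(u,v),None) if 0 else np.array(c["R"]).T@(np.linalg.inv(c["intrinsics"])@[u,v,1]*d-c["t"])
        if .047<w[2]<.055 and min(c["pixels"][v,u])>140: P.append(w)
        if .094<w[2]<.110: pts.append(w)
P=np.array(P);pts=np.array(pts);print(len(P),len(pts),np.median(P[:,2]))
print("knob depth centre",pts.mean(0),(pts.max(0)+pts.min(0))/2,np.ptp(pts,axis=0))
A=W[[0,1,2,3]]; M=np.array([[-62,-122],[62,-122],[62,12],[-62,12]])/1e3
M=np.vstack([M,[[-.03,-.075],[.03,-.075],[.03,-.015]]]); r=look(c,["gate_park","gate_corner","gate_home"])
A=np.vstack([A]+[r[k][1][:2] for k in ["gate_park","gate_corner","gate_home"]])
a=A-A[:4].mean(0); m=M-M[:4].mean(0)
th=np.arctan2((m[:4,0]*a[:4,1]-m[:4,1]*a[:4,0]).sum(),(m[:4]*a[:4]).sum()); R2=np.array([[np.cos(th),-np.sin(th)],[np.sin(th),np.cos(th)]])
o2=A[:4].mean(0)-R2@M[:4].mean(0); print("yaw",np.degrees(th),"origin",o2); print("resid mm",((A-(M@R2.T+o2))*1e3).round(1))
k=(pts.max(0)+pts.min(0))[:2]/2
print("park/corner/home",(M[4:]@R2.T+o2).round(4),"knob in clamp",(R2.T@(k-o2)).round(4))
rc=cv2.minAreaRect((P[:,:2]*1000).astype(np.float32)); print(rc)
E
```

```text
[[ 0.3982  0.0353]
 [ 0.4995 -0.0308]
 [ 0.5724  0.0819]
 [ 0.4745  0.148 ]]
0.1209
0.1342
0.1181
0.1361
9167 564 0.05150966832639154
knob depth centre [0.45404352 0.05461075 0.10061583] [0.45444922 0.05390202 0.09888389] [0.02539143 0.02580245 0.00969795]
gate_park 0.57 [281. 130.] [0.4487 0.0554 0.051 ] [0.4458 0.0613 0.0982]
gate_corner 0.89 [271. 180.] [0.4962 0.0236 0.051 ] [0.5026 0.0164 0.0161]
gate_home 0.8 [322. 193.] [0.5307 0.0723 0.051 ] [0.5265 0.0736 0.0664]
yaw -33.52431655820629 origin [0.51650028 0.10443938]
resid mm [[ 0.8 -1.7]
 [-1.3  0.7]
 [-2.5  1.7]
 [ 3.  -0.7]
 [-1.4 -3.1]
 [-3.9 -1.7]
 [-2.5 -3. ]]
park/corner/home [[0.4501 0.0585]
 [0.5001 0.0253]
 [0.5332 0.0754]] knob in clamp [-0.0238 -0.0764]
((498.4996032714844, 79.7489013671875), (185.59393310546875, 124.43914031982422), 56.864601135253906)
```

{"name": "move_arm", "arguments": {"increments": [{"offset": [-0.024,0.1,-0.037],"yaw": 102.7,"jaw": 100},{"offset": [-0.024,0.1,-0.037],"yaw": 102.7,"jaw": 100},{"offset": [-0.024,0.1,-0.037],"yaw": 102.7,"jaw": 100},{"offset": [-0.024,0.1,-0.037],"yaw": 102.7,"jaw": 100},{"offset": [-0.024,0.1,-0.037],"yaw": 102.7,"jaw": 100},{"offset": [-0.024,0.1,-0.037],"yaw": 102.7,"jaw": 100},{"offset": [-0.024,0.1,-0.037],"yaw": 102.7,"jaw": 100},{"offset": [-0.024,0.1,-0.037],"yaw": 102.7,"jaw": 100},{"offset": [-0.024,0.1,-0.037],"yaw": 102.7,"jaw": 100},{"offset": [-0.024,0.1,-0.037],"yaw": 102.7,"jaw": 100}]}}

```text
clock: 3.5
position: [0.4545, 0.0541, 0.2195]
ee_rot: [-0.487, 0.512, -0.512, 0.488]
ft_force: [-0.3, -0.2, 0.1]
grip_width: 0.608
```

```bash
python3 - <<'E'
from h import *
o=manip.get_obs();R=Rn.from_quat(o["ee_rot"]).as_matrix();print(o["position"],o["joint_pos"].round(2),np.degrees(np.arctan2(R[1,2],R[0,2])),o["grip_width"])
print((R.T@(np.array([.4544,.0545,.2])-o["position"])).round(4))
E
```

```text
[0.45446845 0.05409257 0.2195047 ] [-0.62 -0.04  0.39  1.94  0.02  1.24 -0.28] -2.821021001529559 0.6083480919212094
[-0.0004  0.0195 -0.0001]
```

Continue the yaw (−2.8° → −33.5°, +30.7°), then look.

{"name": "move_arm", "arguments": {"increments": [{"offset": [0,0.02,0],"yaw": 30.7,"jaw": 100},{"offset": [0,0.02,0],"yaw": 30.7,"jaw": 100},{"offset": [0,0.02,0],"yaw": 30.7,"jaw": 100},{"offset": [0,0.02,0],"yaw": 30.7,"jaw": 100},{"offset": [0,0.02,0],"yaw": 30.7,"jaw": 100},{"offset": [0,0.02,0],"yaw": 30.7,"jaw": 100}]}}

```text
clock: 4.0
position: [0.4545, 0.0541, 0.1995]
ee_rot: [-0.334, 0.623, -0.623, 0.334]
ft_force: [-0.4, 0.1, 0.7]
grip_width: 0.611
```

```bash
python3 - <<'E'
from h import *
o,c=wrist();R=Rn.from_quat(o["ee_rot"]).as_matrix();print(o["position"],o["joint_pos"].round(2),np.degrees(np.arctan2(R[1,2],R[0,2])),o["grip_width"])
cv2.imwrite("pics/w2.png",c["pixels"][:,:,::-1])
look(c)
d=c["depth"];vv,uu=np.mgrid[0:400,0:640];X=(np.linalg.inv(c["intrinsics"])@np.stack([uu.ravel(),vv.ravel(),np.ones(uu.size)])*d.ravel()).T
w=(X-c["t"])@np.array(c["R"])
s=(d.ravel()>0)&(w[:,2]>.092)&(w[:,2]<.108)&(np.hypot(w[:,0]-.454,w[:,1]-.054)<.03)
k=w[s];print(len(k),(k.max(0)+k.min(0))/2,np.ptp(k,axis=0)); t=R.T@((k.max(0)+k.min(0))/2-o["position"]);print("knob in tool",t.round(4))
E
```

```text
[0.45452412 0.05414318 0.19950905] [-0.61 -0.02  0.39  1.97  0.01  1.19 -0.81] -33.6383479758308 0.611253029242937
gate_park 0.6 [308. 182.] [0.448  0.0587 0.051 ] [0.4535 0.0654 0.0863]
gate_corner 0.83 [386. 180.] [0.4994 0.0256 0.051 ] [0.5004 0.0149 0.0165]
gate_home 0.69 [387. 100.] [0.5313 0.0776 0.051 ] [0.53   0.0787 0.06  ]
jaw_bar 0.55 [350. 131.] [0.4967 0.0756 0.066 ] [0.4969 0.0737 0.0521]
clamp 0.85 [347.  84.] [0.5172 0.1019 0.    ] [0.513  0.1035 0.0524]
1183 [0.45486103 0.0534588  0.09810473] [0.02566381 0.02568971 0.0120362 ]
knob in tool [0.0005 0.1014 0.0007]
```

View pics/w2.png

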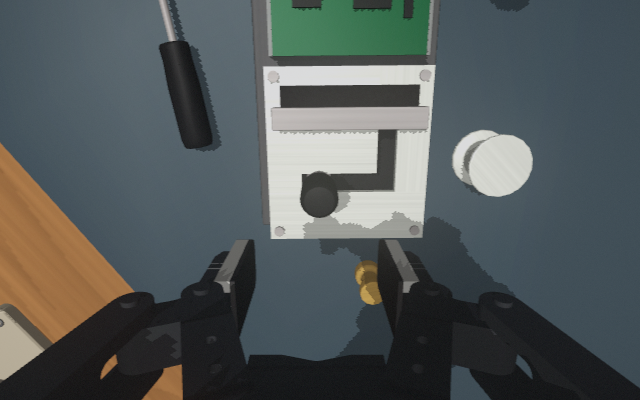

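{"name": "move_arm", "arguments": {"increments": [{"offset": [0,0.04,0],"yaw": 0,"jaw": 100},{"offset": [0,0.07,0],"yaw": 0,"jaw": 100},{"offset": [0,0.09,0],"yaw": 0,"jaw": 100},{"offset": [0,0.1,0],"yaw": 0,"jaw": 100},{"offset": [0,0.109,0],"yaw": 0,"jaw": 100},{"offset": [0,0.109,0],"yaw": 0,"jaw": 100}]}}

```text
clock: 4.85
position: [0.4542, 0.0541, 0.0897]
ee_rot: [-0.335, 0.623, -0.623, 0.335]
ft_force: [-0.1, 0.7, 0.2]
grip_width: 0.609
```

{"name": "move_arm", "arguments": {"increments": [{"offset": [0,0,0.01],"yaw": 0,"jaw": 100},{"offset": [0,0,0.015],"yaw": 0,"jaw": 100},{"offset": [0,0,0.02],"yaw": 0,"jaw": 100},{"offset": [0,0,0.026],"yaw": 0,"jaw": 100},{"offset": [0,0,0.032],"yaw": 0,"jaw": 100},{"offset": [0,0,0.038],"yaw": 0,"jaw": 100},{"offset": [0,0,0.04],"yaw": 0,"jaw": 100}]}}

```text
clock: 5.43
position: [0.4885, 0.0315, 0.0898]
ee_rot: [-0.335, 0.623, -0.623, 0.335]
ft_force: [-1.2, 1.0, 0.4]
grip_width: 0.608
```

{"name": "move_arm", "arguments": {"increments": [{"offset": [0,0,0.006],"yaw": 0,"jaw": 100},{"offset": [0,0,0.012],"yaw": 0,"jaw": 100},{"offset": [0,0,0.017],"yaw": 0,"jaw": 100},{"offset": [0,0,0.021],"yaw": 0,"jaw": 100},{"offset": [0,0,0.024],"yaw": 0,"jaw": 100},{"offset": [0,0,0.024],"yaw": 0,"jaw": 100}]}}

```text
clock: 5.93
position: [0.509, 0.0177, 0.0898]
ee_rot: [0.335, -0.623, 0.623, -0.335]
ft_force: [-0.0, 0.1, 0.2]
grip_width: 0.607
```

```bash
cat >> h.py <<'E'
def knob(c,near):
    d=c["depth"];vv,uu=np.mgrid[0:400,0:640];X=(np.linalg.inv(c["intrinsics"])@np.stack([uu.ravel(),vv.ravel(),np.ones(uu.size)])*d.ravel()).T
    w=(X-c["t"])@np.array(c["R"]); dark=c["pixels"].reshape(-1,3).max(1)<90
    s=(d.ravel()>0)&dark&(w[:,2]>.095)&(w[:,2]<.107)&(np.hypot(w[:,0]-near[0],w[:,1]-near[1])<.03)
    k=w[s]; m=(k.max(0)+k.min(0))/2; th=np.radians(-33.5); R2=np.array([[np.cos(th),-np.sin(th)],[np.sin(th),np.cos(th)]])
    print("knob",len(k),m.round(4),np.ptp(k,axis=0).round(4),"clamp frame",(R2.T@(m[:2]-[.5165,.1044])).round(4)); return m
E
python3 - <<'E'
from h import *
o,c=wrist();print(o["position"],o["ft_force"],o["clock"]);knob(c,(.5,.0253))
c=wrist()[1];cv2.imwrite("pics/w3.png",c["pixels"][:,:,::-1])
t=manip.camera("side");look(t);knob(t,(.5,.0253))
E
```

```text
[0.50899956 0.01773588 0.08982755] [-0.00231581  0.12754276  0.23937002] 5.9333
knob 4180 [0.4943 0.0295 0.101 ] [0.0319 0.0325 0.012 ] clamp frame [ 0.0228 -0.0747]
knob_top 0.55 [300. 205.] [0.4929 0.0266 0.102 ] [0.4936 0.0282 0.1001]
gate_park 0.65 [278. 216.] [0.4431 0.0607 0.051 ] [0.4438 0.0626 0.0488]
gate_corner 0.88 [302. 218.] [0.4951 0.0237 0.051 ] [0.4924 0.0174 0.0589]
gate_home 0.58 [306. 199.] [0.5365 0.0823 0.051 ] [0.5306 0.0694 0.0659]
gate_home 0.54 [254. 144.] [0.4982 0.3715 0.051 ] [0.5035 0.3894 0.0356]
jaw_bar 0.48 [292. 201.] [0.4925 0.0785 0.066 ] [0.4719 0.0268 0.1249]
jaw_bar 0.23 [256. 146.] [0.4938 0.3401 0.066 ] [0.5057 0.3792 0.032 ]
clamp 0.85 [300. 212.] [0.5172 0.0882 0.    ] [0.4882 0.0195 0.0828]
knob 72 [0.4915 0.0277 0.1008] [0.0377 0.0307 0.0115] clamp frame [ 0.0215 -0.0778]
```

View pics/w3.png

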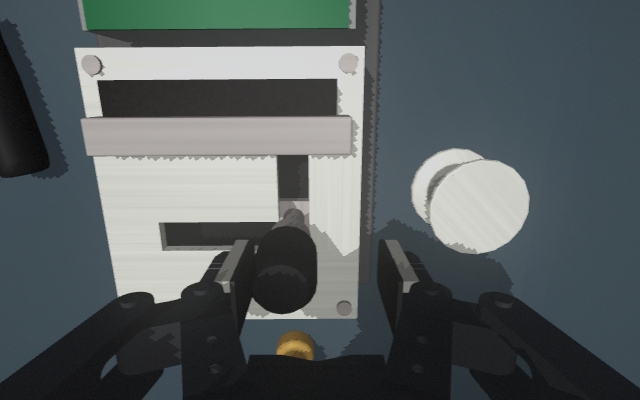

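{"name": "move_arm", "arguments": {"increments": [{"offset": [0,0,0.002],"yaw": 0,"jaw": 100},{"offset": [0,0,0.003],"yaw": 0,"jaw": 100},{"offset": [0,0,0.003],"yaw": 0,"jaw": 100}]}}

```text
clock: 6.63
position: [0.511, 0.0166, 0.0899]
ee_rot: [-0.335, 0.623, -0.623, 0.335]
ft_force: [-1.5, 1.1, 1.0]
grip_width: 0.613
```

{"name": "move_arm", "arguments": {"increments": [{"offset": [0,0,0.002],"yaw": 0,"jaw": 100},{"offset": [0,0,0.003],"yaw": 0,"jaw": 100},{"offset": [0,0,0.003],"yaw": 0,"jaw": 100}]}}

```text
clock: 6.88
position: [0.5128, 0.0156, 0.0898]
ee_rot: [-0.335, 0.624, -0.622, 0.334]
ft_force: [-6.3, 3.8, 5.9]
grip_width: 0.61
```

{"name": "move_arm", "arguments": {"increments": [{"offset": [0,0,-0.007],"yaw": 0,"jaw": 100},{"offset": [0,0,-0.0145],"yaw": 0,"jaw": 100},{"offset": [0,-0.01,-0.0145],"yaw": 0,"jaw": 100},{"offset": [0,-0.04,-0.0145],"yaw": 0,"jaw": 100},{"offset": [0,-0.06,-0.0145],"yaw": -7,"jaw": 100},{"offset": [0,-0.06,-0.0145],"yaw": -14,"jaw": 100},{"offset": [0,-0.06,-0.0145],"yaw": -21,"jaw": 100},{"offset": [0,-0.06,-0.0145],"yaw": -28,"jaw": 100},{"offset": [0,-0.06,-0.0145],"yaw": -35,"jaw": 100},{"offset": [0,-0.06,-0.0145],"yaw": -42,"jaw": 100}]}}

```text
clock: 7.72
position: [0.5011, 0.0234, 0.1508]
ee_rot: [-0.537, 0.46, -0.459, 0.537]
ft_force: [0.6, -0.0, -0.0]
grip_width: 0.606
```

{"name": "move_arm", "arguments": {"increments": [{"offset": [0,0,0],"yaw": -49,"jaw": 100},{"offset": [0,0,0],"yaw": -49,"jaw": 100},{"offset": [0,0,0],"yaw": -49,"jaw": 100},{"offset": [0,0,0],"yaw": -49,"jaw": 100},{"offset": [0,0,0],"yaw": -49,"jaw": 100},{"offset": [0,0,0],"yaw": -49,"jaw": 100},{"offset": [0,0,0],"yaw": -49,"jaw": 100},{"offset": [0,0,0],"yaw": -49,"jaw": 100}]}}

```text
clock: 8.38
position: [0.5014, 0.0233, 0.1516]
ee_rot: [-0.68, 0.194, -0.194, 0.68]
ft_force: [-0.3, -0.9, 0.0]
grip_width: 0.611
```

```bash
python3 - <<'E'
from h import *
o,c=wrist();R=Rn.from_quat(o["ee_rot"]).as_matrix();print(o["clock"],o["position"],np.degrees(np.arctan2(R[1,2],R[0,2])))
m=knob(c,(.5008,.0235)); print("knob in tool",(R.T@(m-o["position"])).round(4),"guess",(R.T@([.5008,.0235,.1]-o["position"])).round(4))
r=look(c)
cv2.imwrite("pics/w4.png",c["pixels"][:,:,::-1])
E
```

```text
8.3833 [0.50135802 0.02326204 0.15163543] 58.17644144044972
knob 1698 [0.4999 0.0241 0.0996] [0.0261 0.0254 0.0087] clamp frame [ 0.0305 -0.0761]
knob in tool [-0.0016  0.0521 -0.0001] guess [-0.0006  0.0516 -0.0002]
knob_top 0.55 [315. 228.] [0.4997 0.0232 0.102 ] [0.4995 0.0232 0.1024]
gate_park 0.71 [316. 103.] [0.4472 0.0564 0.051 ] [0.4481 0.0559 0.016 ]
gate_corner 0.68 [316. 195.] [0.4971 0.0256 0.051 ] [0.4892 0.0305 0.0838]
gate_home 0.66 [406. 198.] [0.5303 0.0747 0.051 ] [0.5242 0.0737 0.0664]
clamp 0.79 [418. 142.] [0.5153 0.1068 0.    ] [0.4995 0.0966 0.06  ]
```

View pics/w4.png

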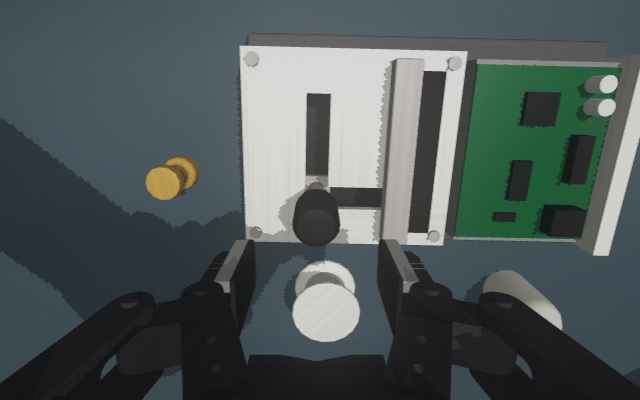

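{"name": "move_arm", "arguments": {"increments": [{"offset": [-0.001,0.0,0],"yaw": 1.7,"jaw": 100},{"offset": [-0.001,0.025,0],"yaw": 1.7,"jaw": 100},{"offset": [-0.001,0.045,0],"yaw": 1.7,"jaw": 100},{"offset": [-0.001,0.062,0],"yaw": 1.7,"jaw": 100},{"offset": [-0.001,0.062,0],"yaw": 1.7,"jaw": 100}]}}

```text
clock: 9.15
position: [0.4982, 0.0238, 0.0859]
ee_rot: [0.677, -0.208, 0.205, -0.676]
ft_force: [-0.2, -0.1, 1.0]
grip_width: 0.607
```

{"name": "move_arm", "arguments": {"increments": [{"offset": [0,0,0.008],"yaw": 0,"jaw": 100},{"offset": [0,0,0.013],"yaw": 0,"jaw": 100},{"offset": [0,0,0.017],"yaw": 0,"jaw": 100},{"offset": [0,0,0.022],"yaw": 0,"jaw": 100},{"offset": [0,0,0.027],"yaw": 0,"jaw": 100},{"offset": [0,0,0.032],"yaw": 0,"jaw": 100},{"offset": [0,0,0.037],"yaw": 0,"jaw": 100},{"offset": [0,0,0.04],"yaw": 0,"jaw": 100}]}}

```text
clock: 9.82
position: [0.5211, 0.0577, 0.0861]
ee_rot: [0.677, -0.208, 0.205, -0.676]
ft_force: [-1.4, -1.5, 2.1]
grip_width: 0.61
```

{"name": "move_arm", "arguments": {"increments": [{"offset": [0,0,-0.004],"yaw": 0,"jaw": 100},{"offset": [0,-0.003,-0.004],"yaw": 0,"jaw": 100},{"offset": [0,-0.003,0],"yaw": 0,"jaw": 100},{"offset": [0,-0.003,0.005],"yaw": 0,"jaw": 100},{"offset": [0,-0.003,0.01],"yaw": 0,"jaw": 100},{"offset": [0,-0.003,0.015],"yaw": 0,"jaw": 100},{"offset": [0,-0.003,0.02],"yaw": 0,"jaw": 100},{"offset": [0,-0.003,0.023],"yaw": 0,"jaw": 100}]}}

```text
clock: 10.48
position: [0.5344, 0.0775, 0.089]
ee_rot: [0.677, -0.208, 0.204, -0.676]
ft_force: [-1.4, -1.7, 1.9]
grip_width: 0.607
```

{"name": "move_arm", "arguments": {"increments": [{"offset": [0,0,0.004],"yaw": 0,"jaw": 100},{"offset": [0,0,0.008],"yaw": 0,"jaw": 100},{"offset": [0,0,0.011],"yaw": 0,"jaw": 100},{"offset": [0,0,0.012],"yaw": 0,"jaw": 100},{"offset": [0,0,0.012],"yaw": 0,"jaw": 100}]}}

```text
clock: 10.9
position: [0.5404, 0.0864, 0.0887]
ee_rot: [0.678, -0.209, 0.204, -0.675]
ft_force: [-5.3, -5.6, 5.4]
grip_width: 0.607
```

{"name": "move_arm", "arguments": {"increments": [{"offset": [0,0,0.002],"yaw": 0,"jaw": 100},{"offset": [0,0,0.004],"yaw": 0,"jaw": 100},{"offset": [0,0,0.004],"yaw": 0,"jaw": 100}]}}

```text
clock: 11.15
position: [0.5412, 0.087, 0.0884]
ee_rot: [0.679, -0.21, 0.204, -0.673]
ft_force: [-9.2, -11.0, 11.6]
grip_width: 0.604
```

{"name": "move_arm", "arguments": {"increments": [{"offset": [0,0,-0.008],"yaw": 0,"jaw": 100},{"offset": [0,0,-0.0145],"yaw": 0,"jaw": 100},{"offset": [0,-0.02,-0.0145],"yaw": 0,"jaw": 100},{"offset": [0,-0.05,-0.0145],"yaw": 0,"jaw": 100},{"offset": [0,-0.09,-0.0145],"yaw": 0,"jaw": 100},{"offset": [0.02,-0.13,-0.0145],"yaw": 0,"jaw": 100},{"offset": [0.02,-0.13,-0.0145],"yaw": 0,"jaw": 100}]}}

```text
clock: 11.73
position: [0.5554, 0.0636, 0.2258]
ee_rot: [0.677, -0.207, 0.208, -0.675]
ft_force: [0.6, -0.5, 0.9]
grip_width: 0.605
```

```bash
python3 - <<'E'
from h import *
o,c=wrist();print(o["clock"],o["position"],o["ft_force"].round(1))
knob(c,(.533,.075));look(c)
cv2.imwrite("pics/w5.png",c["pixels"][:,:,::-1])
t=manip.camera("top");cv2.imwrite("pics/t5.png",t["pixels"][150:290,150:400,::-1])
cv2.imwrite("pics/e5.png",np.vstack([c["pixels"][0:270,:,::-1],cv2.resize(t["pixels"][150:290,150:425,::-1],(640,326))]))
E
```

```text
11.7333 [0.55539374 0.0635622  0.22578485] [ 0.6 -0.5  0.9]
knob 973 [0.5325 0.0745 0.0995] [0.0252 0.0253 0.0088] clamp frame [ 0.0299 -0.0161]
gate_park 0.93 [234.  72.] [0.4478 0.0563 0.051 ] [0.4421 0.051  0.0164]
gate_corner 0.97 [238. 145.] [0.4963 0.0241 0.051 ] [0.4963 0.0175 0.0258]
gate_home 0.78 [311. 143.] [0.5293 0.0751 0.051 ] [0.5241 0.0796 0.1004]
jaw_bar 0.73 [326. 110.] [0.513  0.1004 0.066 ] [0.5133 0.1003 0.0621]
clamp 0.73 [329. 107.] [0.5161 0.1046 0.    ] [0.5126 0.1042 0.0664]
```

View pics/e5.png

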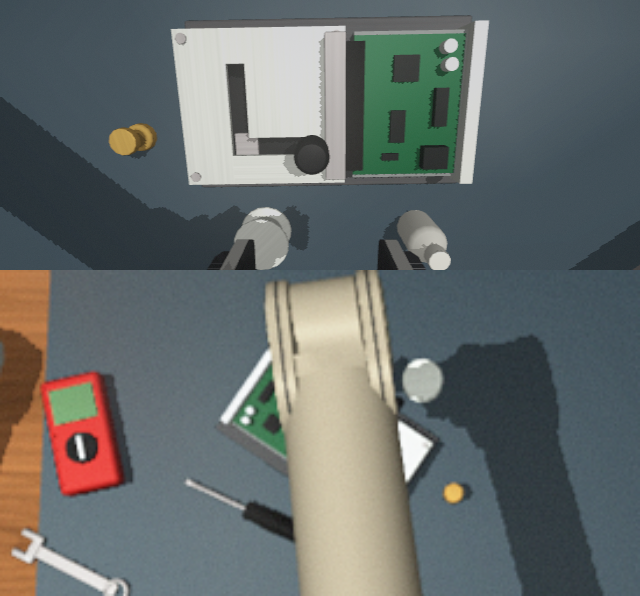

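```bash
python3 -c "
from workcell import manip
print(manip.hand_in())"
```

```text
the job is handed in; nothing more can be done
None
```

The knob is at the end of its slot, the jaw looks fully shut, and I handed the job in at about 12 s of the 45 s allowed. The hand-in gives no verdict.

- **First leg:** I straddled the knob with the fingers half open and pushed it along the first leg until the force rose to about 7 N at the wall. The camera then put the knob about 0.5 mm from the corner along that leg.
- **Second leg:** I lifted off, turned the gripper about 90°, and pushed the second leg to the end. The force rose to about 14 N over the last millimetre of travel, which is the rigid stop.
- **Last checks:** After I lifted clear, the camera put the knob at (29.9, −16.1) mm in the clamp's frame; the end of the slot is at (30, −15). The same 1.1 mm offset showed at the corner, so I read the pin as about 60 mm along the second leg. The jaw bar's rear edge is at y about −5 mm, so the jaw has moved about 30 mm.
- **Knob height:** The knob was pushed slightly down, never up, and its top is at about its normal height.
- **Other things:** The arm touched nothing else on the bench. In the last pictures the objects in view showed no displacement by eye, though the arm hid part of the top view and the bowl was outside it.

No check failed. The only disagreement was that the camera and the recognised points differed by 2 to 3 mm, so the contact forces decided when each end had been reached.

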